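# Load the spectrometer and start the scan

## Task

Get the spectrometer scanning: with a fingertip push the sample cassette that lies on the spectrometer's loading deck along its channel, fully home against the stop, then push the open lid over until it is fully shut, and then press the larger round key on the control pod right down. Only push and press with the fingertips: the cassette slides and is never lifted, the key is not pressed before the lid is shut, the smaller key is left alone, and nothing else on the bench is moved.

Things in the scene. Friction and masses are not known exactly. Their poses are not given: they have to be found in the camera images.
- ftir: White bench spectrometer, fixed. Origin: on the bench (z = 0); +x runs from the loading side (robot side) to the back, z up. In front a low deck: x -160 to +70 mm, y -110 to +110 mm, floor at height 60 mm. Behind x = +70 mm the housing, 360 mm wide (y), 200 mm deep, 137 mm high.
- stop (a point): Middle of the face of the stop at the channel's inner end, at ftir x +60, y 0, height 74 mm; the stop is 30 mm high, 80 mm wide. The channel runs along ftir x on the deck floor, centred on y = 0, 63 mm wide, between two grey rails 12 mm high, 8 mm thick, from x = -157 to +57 mm.
- shoulder (a point): Middle of the top of the right-hand shoulder on which the free side of the shut lid rests, at ftir x +10, y -85, height 94 mm. The shoulders flank the channel for x -48 to +68 mm, tops at height 94 mm: right one y -110 to -60 mm, hinge-side one y +80 to +110 mm.
- cassette_c (a point): Centre of the sample cassette, a loose dark steel block 80 mm (along the channel, ftir x) x 60 mm x 28 mm high, about 160 g (varies), with a round window on top, lying in the channel on the deck floor. Axes as ftir's. It is home when it touches the stop: its centre then is at ftir x = +20 mm, y = 0, height 74 mm.
- lid (a joint): Lid angle in rad: 0 is fully shut (lying level over the channel), 1.57 upright, about 2.05 the open limit, leaning to the outside (ftir +y). The hinge is stiff (about 2 to 3 N at the free edge) and the lid stays wherever it is left; nothing latches.
- lid_hinge (a point): Middle of the lid's hinge line, which runs along ftir x at ftir (x +10, y +92, height 94 mm). The lid is a white panel 110 mm along the hinge, 150 mm from hinge to free edge, 8 mm thick (up to 9 mm at the grey strip along the free edge); hinge at its underside. Shut, it extends to ftir -y, top at height 102 mm.
- lid_edge (a point): Middle of the lid's free edge (150 mm from the hinge, mid-thickness).
- pod: White control pod, box 130 x 170 x 45 mm high (x, y, z), fixed to the bench, to the left or the right of the spectrometer. Origin: centre of its underside. Two grey round keys in black housings on top.
- start_key_top (a point): Centre of the top face of the larger key, 32 mm across; it faces up. On the pod at x -15, y +38 mm.
- start_key (a joint): Travel of the larger key in m: 0 up, 0.006 right down (sprung, 4 N right down; comes back up).
- small_key_top (a point): Centre of the top face of the smaller key, 18 mm across; leave alone. On the pod at x -15, y -42 mm.
- small_key (a joint): Travel of the smaller key in m: 0 up, 0.005 right down.
- rack: White vial rack, 70 x 150 mm, 79 mm high with its vials, fixed, on the other side from the pod. Origin: centre of its underside.
- spare: Spare cassette lying loose on the bench in front of the spectrometer, like the other: 80 x 60 x 28 mm. Origin: centre of its underside.
- vial: Small amber vial, 22 mm across, 45 mm high, standing loose on the front right of the loading deck. Origin: centre of its underside.
- jar: White jar, 60 mm across, 85 mm high, standing loose. Origin: centre of its underside.
- beaker: Glass beaker, 64 mm across, 85 mm high, standing loose. Origin: centre of its underside.
- mouse: Black computer mouse, 100 x 60 x 32 mm, loose on its mat. Origin: centre of its underside.
- spatula: Narrow steel laboratory spatula, 170 mm long, 14 mm wide at most, 6 mm thick, lying loose on the bench. Origin: middle of its underside.
Things that resemble listed ones, but are neither listed nor needed, are in the scene too. Leave any brown, pink or white look-alike of the part that bears cassette_c alone.

How it is judged:
By the outcome, as a careful person would: the job done as asked, in the order asked, and still so for the second after the job is handed in, with the robot touching nothing.
It also fails if it takes over 61 s, if anything falls off the work surface, if the arm or the gripper's body presses on something with over 40 N, if the wrist force passes 120 N, or if a joint passes its speed limit or range.

## Robot

A 6-joint arm with a two-finger parallel gripper is mounted at the origin on the work surface. World frame = base frame: x ahead of the robot, y to its left, z up, the work surface at z = 0. Lengths are in m, angles in rad, forces in N, time in s.
With the tool pointing down it reaches from about 0.35 to 0.85 m from the base axis. Payload 8.1 kg.
Tool frame: the origin (TCP) lies on the centre line of the jaws, within the pads' length; the fingertips stand robot.finger_overhang ahead of it and the grasp point (between the pads) lies 5 mm behind it (robot.finger_overhang is the distance from the TCP to the fingertips, in m); z points along the fingers, y is the direction in which the jaws open and shut (so a half turn about z gives the same grasp; the last joint's range is limited). The gripper opens to 93 mm and grips with 3 to 60 N. Pads are 15 mm wide; open, the fingers measure 128 mm over their backs; the gripper's body (75 mm by 188 mm) begins 65 mm behind the grasp point.
Start: joints at [1.212, 0.13, 1.488, -0, 1.523, -0.085], TCP at [0.162, 0.578, 0.233] pointing down, gripper open.
Joint ranges: [-2.96, 2.96], [-0.89, 2.26], [0.02, 2.5], [-1.34, 4.48], [0, 2.73], [-2.66, 2.66]. Speed limits (rad/s): [2.39, 2.39, 2.79, 3.14, 3.14, 3.14].

## Interface

Orientations are given as a rotation vector (axis times angle).
In Python, from plant import robot gives the robot as it stands. The module is installed in compiled form; this text tells all that it offers.
- The arm moves only by the tool carry_out, never from a script. Its argument "commands" is a list that holds one entry, the list of rows, each a list of 4 numbers: the shift along the tool's x, y, z in cm, then the turn about the tool's z in degrees. In form: [[[tx, ty, tz, roll], ...]]. A call has 1 to 20 rows; each row shifts and turns the commanded pose from where the row before left it, along the tool's axes as they then stand; what a row does not reach is not made up. A row lasts 1/12 s, in which the tool goes at most 41.7 mm and 7.16 degrees, less where a joint would pass 70% of its speed; a pose out of reach is approached as far as the arm can. A call is refused whole if a number of a shift passes 4.17 or a number of a turn 7.16, either way. A call with a gripper value outside its range is refused whole. "claw" is the finger opening in cm, from 0 to 9.3, set as the call begins (left out, the last holds). The fingers move at their own pace and stop on an object; "grip_force" is the grip in N (left out, the last holds). Time passes only in rows, so rows that do not move let the fingers close. It gives the time, the measured TCP pose, the force and the opening at its end, in the units of the state.
- robot.read_state(): the state, without advancing time (a new reading comes with each control period).
- robot.read_camera(name): name is "side" or "top" or "wrist"; returns the picture (400x640x3 uint8, red, green, blue); there is no depth.
- robot.camera_params(name): a dict with "mtx" (3x3 intrinsics, pixels), "R" (3x3) and "t" (3): a world point X has camera coordinates R X + t. Camera axes: x right, y down, z forward; pixel columns grow to the right and rows downward; lengths in m; the calibration is good to about 2 mm. The wrist camera is an equidistant fisheye: a pixel r from the principal point sees the ray r / f radians off the axis. A picture is of the moment at which its call begins: read the wrist's pose just before it. camera_params takes no time and is no camera call; for the wrist camera it gives the pose at the moment of the call.
- robot.close_job(): hands the job in, once; it reports no verdict.
The state is a dict: "t": time; "q": joint angles; "dq": joint speeds; "joint_torque": joint torques, N m; "tool_pos": TCP position; "orientation": TCP orientation; "force": force on the tool from outside, world axes, zero at the start; "wrist_torque": the same for the moment, N m; "opening": finger opening in m.
Only numpy, scipy, OpenCV 4.12 (cv2) and the standard library are available. Lean on these libraries where they do the work, as an engineer would, in place of code of your own. Each camera call takes 0.05 s, during which the arm holds its last target.

## Working session

There is one attempt and no reset: what is moved stays moved. The work goes in short steps, Python scripts to look and compute and a tool call to move; the robot and the scene stay as the last step left them, time stands still between calls to the robot, and variables do not carry over. Pictures are saved under pics/ and viewed, and the job is handed in when it is done.

Besides the shell and the picture viewer there is one more tool, called after "Request:" by a JSON object that holds its "fn" and its "kwargs". carry_out: Moves the arm, as the interface text tells. Its arguments: {"type":"object","properties":{"commands":{"type":"array","items":{"type":"array","items":{"type":"array","items":{"type":"number"}}}},"claw":{"type":"number"},"grip_force":{"type":"number"}},"required":["commands"]}

```bash
mkdir -p pics; python3 - <<'E'
from plant import robot
import cv2
for n in ["side","top","wrist"]:
    p=robot.camera_params(n)
    im=robot.read_camera(n); cv2.imwrite(f"pics/{n}0.png",im[:,:,::-1])
    print(n,p)
print(robot.read_state(), robot.finger_overhang)
E
```

```text
side {'mtx': array([[459.32912825,   0.        , 312.58211221],
       [  0.        , 459.32912825, 202.58667569],
       [  0.        ,   0.        ,   1.        ]]), 'R': array([[ 0.85422685, -0.51931276,  0.02471324],
       [-0.22923148, -0.41887957, -0.87863123],
       [ 0.46663628,  0.74488533, -0.47686101]]), 't': array([-0.42578219,  0.20336826,  0.88281356])}
top {'mtx': array([[390.02964186,   0.        , 318.85365119],
       [  0.        , 390.02964186, 199.34073631],
       [  0.        ,   0.        ,   1.        ]]), 'R': array([[-0.00264343, -0.99941638, -0.03405758],
       [-0.99730568,  0.00513157, -0.07317815],
       [ 0.07331021,  0.03377238, -0.9967372 ]]), 't': array([0.02060844, 0.49313351, 0.99882226])}
wrist {'mtx': array([[309.70691629,   0.        , 318.4642843 ],
       [  0.        , 309.70691629, 203.87705512],
       [  0.        ,   0.        ,   1.        ]]), 'R': array([[ 0.27098853,  0.9625814 , -0.00150513],
       [ 0.92446237, -0.25982084,  0.27903847],
       [ 0.26820617, -0.07700766, -0.96027875]]), 't': array([-0.59886485, -0.03304874,  0.39157571])}
{'t': 0.15, 'q': array([ 1.21162057e+00,  1.31048493e-01,  1.48899384e+00, -1.62018844e-05,
        1.52299391e+00, -8.53853752e-02]), 'dq': array([-0.00227254, -0.00163836, -0.00480577,  0.00129093,  0.00088137,
        0.00042691]), 'joint_torque': array([ 8.13043898e-04, -5.60471857e+01, -4.92339778e+01,  7.68942526e-02,
        3.04182165e-02, -9.48596926e-05]), 'tool_pos': array([0.16206177, 0.57727641, 0.23181146]), 'orientation': array([-4.28684308e-01, -3.11190117e+00,  2.21718920e-03]), 'force': array([ 0.28135932, -0.46266552, -0.42483784]), 'wrist_torque': array([0.04205212, 0.04860708, 0.02724085]), 'opening': 0.09316585729267768} 0.014
```

View pics/top0.png

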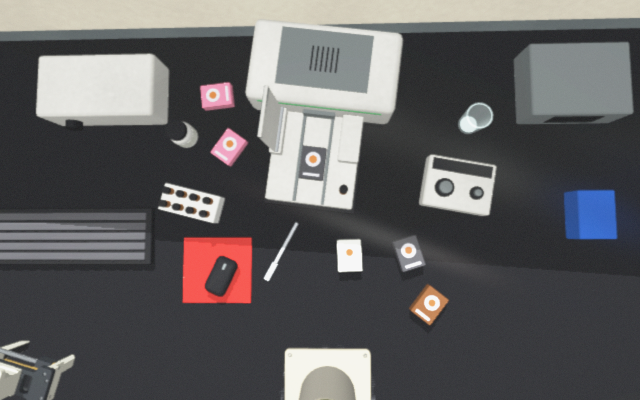

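View pics/side0.png

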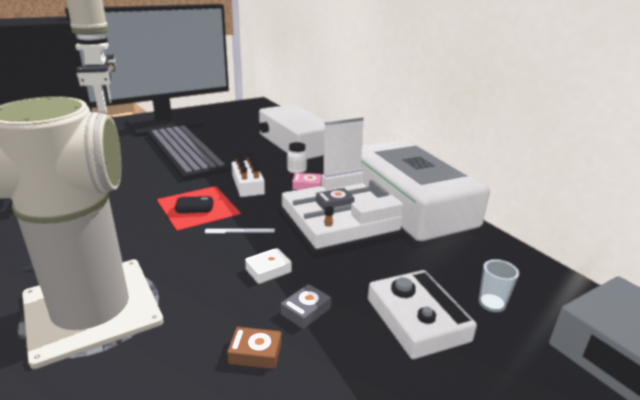

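View pics/wrist0.png

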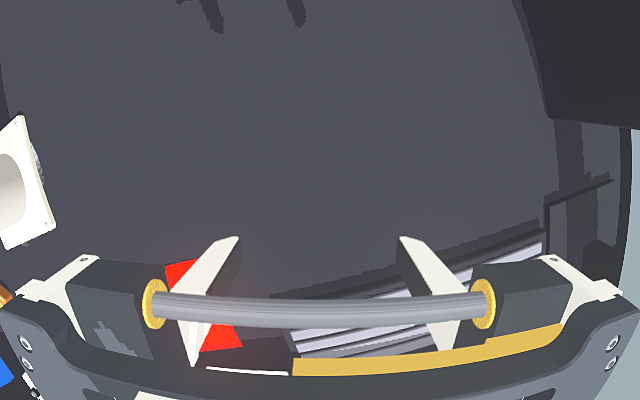

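The top view shows the spectrometer at about (310,110) and a dark cassette in the channel at (312,162). The lid is upright or open at about (275,120). The pod is at (458,185), with its larger key at (445,187) and smaller key at (477,193). The cassette look-alikes are pink (217,96) and (229,147), white (349,255), brown (429,305), and dark on the bench (409,253), which is the spare. The one in the channel fits cassette_c. I'll enlarge it to confirm.

```bash
python3 - <<'E'
import cv2
im=cv2.imread("pics/top0.png")
cv2.imwrite("pics/c1.png",cv2.resize(im[70:220,240:390],None,fx=4,fy=4,interpolation=cv2.INTER_CUBIC))
cv2.imwrite("pics/c2.png",cv2.resize(im[145:225,410:510],None,fx=6,fy=6,interpolation=cv2.INTER_CUBIC))
im=cv2.imread("pics/side0.png")
cv2.imwrite("pics/c3.png",cv2.resize(im[110:250,260:420],None,fx=4,fy=4,interpolation=cv2.INTER_CUBIC))
E
```

```text
(no output)
```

View pics/c1.png

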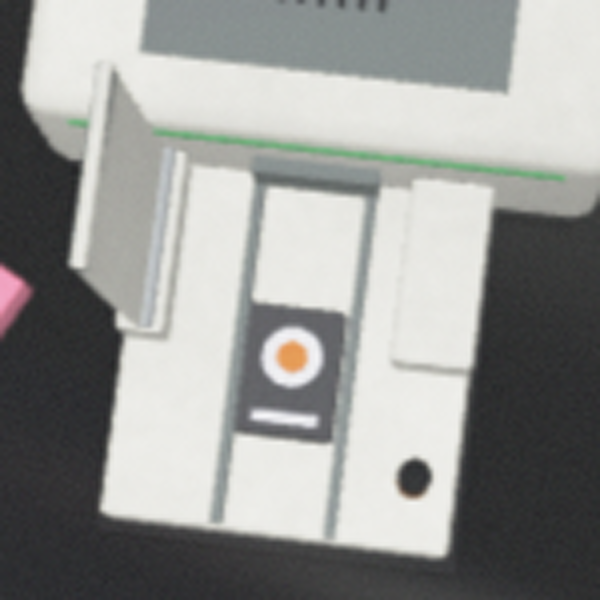

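View pics/c2.png

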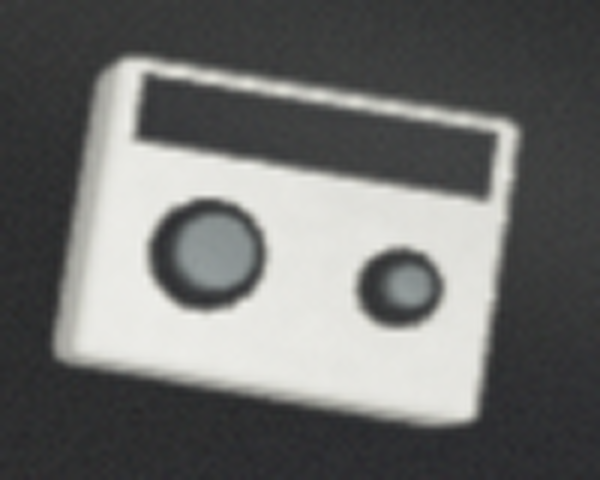

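View pics/c3.png

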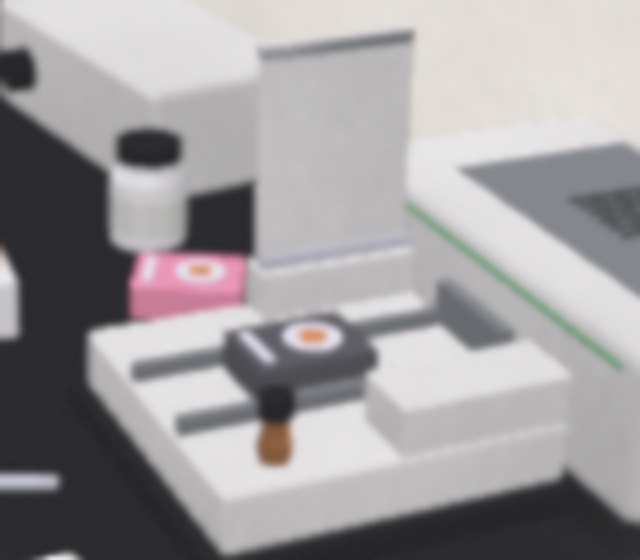

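```bash
cat > h.py <<'E'
import numpy as np, cv2
from scipy.optimize import least_squares
from plant import robot
P={n:robot.camera_params(n) for n in("top","side")}
def ray(n,uv):
    p=P[n];d=p["R"].T@np.linalg.solve(p["mtx"],[uv[0],uv[1],1.]);o=-p["R"].T@p["t"];return o,d/np.linalg.norm(d)
def onz(n,uv,z):
    o,d=ray(n,uv);return o+d*(z-o[2])/d[2]
def tri(a,b):
    A=np.zeros((3,3));B=np.zeros(3);
    for n,uv in(("top",a),("side",b)):
        o,d=ray(n,uv);M=np.eye(3)-np.outer(d,d);A+=M;B+=M@o
    return np.linalg.solve(A,B)
def proj(n,X):
    p=P[n];c=p["R"]@np.asarray(X)+p["t"];q=p["mtx"]@c;return q[:2]/q[2]
def cr(u,v,s,x0,y0): return ((u+.5)/s-.5+x0,(v+.5)/s-.5+y0)
def fit(loc,w):
    loc=np.array(loc);w=np.array(w)
    f=lambda p:(np.c_[np.cos(p[2])*loc[:,0]-np.sin(p[2])*loc[:,1]+p[0],np.sin(p[2])*loc[:,0]+np.cos(p[2])*loc[:,1]+p[1]]-w).ravel()
    r=least_squares(f,[.6,0,0]);return r.x,r.fun.reshape(-1,2)
E
python3 - <<'E'
from h import *
np.set_printoptions(precision=4,suppress=True)
pts=[((100,515),-.16,.11,.06),((448,555),-.16,-.11,.06),((393,360),-.048,-.06,.094),((470,370),-.048,-.11,.094)]
x,r=fit([p[1:3] for p in pts],[onz("top",cr(*p[0],4,240,70),p[3])[:2] for p in pts]);print("ftir",x,r)
def W(a,b): c,s=np.cos(x[2]),np.sin(x[2]);return np.array([x[0]+c*a-s*b,x[1]+s*a+c*b])
cas=[onz("top",cr(*p,4,240,70),.088)[:2] for p in[(250,303),(347,312),(331,443),(235,432)]]
xc,rc=fit([(.04,.03),(.04,-.03),(-.04,-.03),(-.04,.03)],cas);print("cass",xc,rc)
c,s=np.cos(x[2]),np.sin(x[2]);d=xc[:2]-x[:2];print("cass in ftir",c*d[0]+s*d[1],-s*d[0]+c*d[1])
print("stop",W(.06,0),"hinge",W(.01,.092))
# vial
print("vial",onz("top",cr(414,477,4,240,70),.105))
# lid edge corners: top crop & side crop
e1=tri(cr(72,265,4,240,70),cr(258,48,4,260,110));e2=tri(cr(103,62,4,240,70),cr(412,36,4,260,110));
for e in(e1,e2):
    d=e[:2]-x[:2];print("lid corner",e,"ftir",c*d[0]+s*d[1],-s*d[0]+c*d[1])
# pod
pp=[((120,57),.065,.085),((518,120),.065,-.085),((478,425),-.065,-.085),((60,360),-.065,.085)]
xp,rp=fit([p[1:] for p in pp],[onz("top",cr(*p[0],6,410,145),.045 )[:2] for p in pp]);print("pod",xp,rp)
print("key tri",tri(cr(215,250,6,410,145),(403,286)), "small",tri(cr(408,284,6,410,145),(426,314)))
c,s=np.cos(xp[2]),np.sin(xp[2]);print("key from pod",xp[0]+c*-.015-s*.038,xp[1]+s*-.015+c*.038)
for z in(.05,.06,.07):print(z,onz("top",cr(215,250,6,410,145),z))
E
```

```text
ftir [ 0.6389  0.0251 -0.1221] [[ 0.0002  0.0001]
 [-0.0004 -0.0003]
 [-0.0001  0.0017]
 [ 0.0003 -0.0014]]
cass [ 0.5781  0.0321 -0.1168] [[ 0.      0.0002]
 [-0.0008  0.0001]
 [ 0.0005 -0.0006]
 [ 0.0003  0.0003]]
cass in ftir -0.06125548568329785 -0.00038082626107602355
stop [0.6985 0.0177] hinge [0.6601 0.1152]
vial [ 0.5116 -0.0422  0.105 ]
lid corner [0.6098 0.1383 0.2385] ftir -0.04271611433707892 0.10881358498414836
lid corner [0.7195 0.1235 0.2343] ftir 0.06794169877905275 0.10749023742882569
pod [ 0.5268 -0.3338 -0.1738] [[ 0.0006  0.0023]
 [-0.0006 -0.0003]
 [-0.0008  0.0012]
 [ 0.0007 -0.0032]]
key tri [ 0.5203 -0.297   0.0562] small [ 0.5055 -0.3758  0.0547]
key from pod 0.5185933315772935 -0.29375912070672267
0.05 [ 0.5221 -0.2997  0.05  ]
0.06 [ 0.5211 -0.2968  0.06  ]
0.07 [ 0.52   -0.2939  0.07  ]
```

```bash
python3 - <<'E'
import cv2
im=cv2.imread("pics/side0.png")
cv2.imwrite("pics/c4.png",cv2.resize(im[260:360,360:480],None,fx=5,fy=5,interpolation=cv2.INTER_CUBIC))
E
```

```text
(no output)
```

View pics/c4.png

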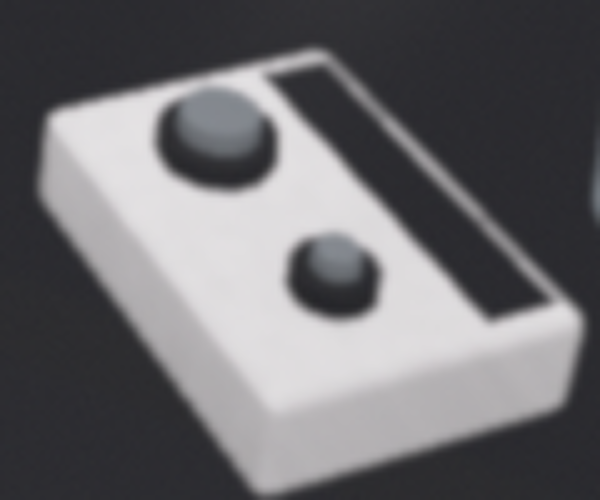

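```bash
python3 - <<'E'
from h import *
from scipy.spatial.transform import Rotation as Ro
np.set_printoptions(precision=4,suppress=True)
s=robot.read_state();R=Ro.from_rotvec(s["orientation"]).as_matrix();print(R)
p=robot.camera_params("wrist");c=-p["R"].T@p["t"];print("cam in tool",R.T@(c-s["tool_pos"]))
print("key",tri(cr(215,250,6,410,145),cr(220,120,5,360,260)),"small",tri(cr(408,284,6,410,145),cr(337,256,5,360,260)))
print("jar",onz("top",(186,133),.085),"beaker",onz("top",(480,117),.085))
print("tool x heading deg",np.degrees(np.arctan2(R[1,0],R[0,0])))
E
```

```text
[[-0.9628  0.2704 -0.0005]
 [ 0.2704  0.9628 -0.0014]
 [ 0.0001 -0.0014 -1.    ]]
cam in tool [ 0.0771 -0.0003 -0.1527]
key [ 0.5205 -0.2962  0.0611] small [ 0.5061 -0.3746  0.0606]
jar [0.6561 0.3479 0.085 ] beaker [ 0.6878 -0.3776  0.085 ]
tool x heading deg 164.3130073047987
```

```bash
cat >> h.py <<'E'
from scipy.spatial.transform import Rotation as Ro
FX=(0.6389,0.0251,-0.1221)
def W(a,b,z):
    c,s=np.cos(FX[2]),np.sin(FX[2]);return np.array([FX[0]+c*a-s*b,FX[1]+s*a+c*b,z])
def F(p):
    c,s=np.cos(FX[2]),np.sin(FX[2]);d=np.array(p)[:2]-FX[:2];return np.array([c*d[0]+s*d[1],-s*d[0]+c*d[1],p[2]])
def to(tgt):
    "cm shift in the present tool axes to the world point (from measured pose)"
    s=robot.read_state();R=Ro.from_rotvec(s["orientation"]).as_matrix()
    return np.round(R.T@(np.array(tgt)-s["tool_pos"])*100,2), np.degrees(np.arctan2(R[1,0],R[0,0]))
E
python3 -c "
from h import *
print(to(W(-.128,-.014,.22)))"
```

```text
(array([-48.4 , -43.58,   1.24]), np.float64(164.3130073047987))
```

Request:
{"fn": "carry_out", "kwargs": {"commands": [[[-2.69,-2.42,0.07,0],[-2.69,-2.42,0.07,0],[-2.69,-2.42,0.07,0],[-2.69,-2.42,0.07,0],[-2.69,-2.42,0.07,0],[-2.69,-2.42,0.07,0],[-2.69,-2.42,0.07,0],[-2.69,-2.42,0.07,0],[-2.69,-2.42,0.07,0],[-2.69,-2.42,0.07,0],[-2.69,-2.42,0.07,0],[-2.69,-2.42,0.07,0],[-2.69,-2.42,0.07,0],[-2.69,-2.42,0.07,0],[-2.69,-2.42,0.07,0],[-2.69,-2.42,0.07,0],[-2.69,-2.42,0.07,0],[-2.69,-2.42,0.07,0]]], "claw": 0, "grip_force": 20}}

```text
t: 1.65
tool_pos: [0.5111, 0.0256, 0.2198]
orientation: [-0.429, -3.112, -0.0]
force: [0.6, 0.3, 0.0]
opening: 0.0005
```

Request:
{"fn": "carry_out", "kwargs": {"commands": [[[0,0,0,6.78],[0,0,0,6.78],[0,0,0,6.78],[0,0,0,6.78],[0,0,0,6.78],[0,0,0,6.78],[0,0,0,6.78],[0,0,0,6.78],[0,0,0,6.78],[0,0,0,6.78],[0,0,0,6.78],[0,0,0,6.78],[0,0,0,0],[0,0,0,0]]]}}

```text
t: 2.82
tool_pos: [0.5104, 0.0274, 0.2198]
orientation: [-2.35, -2.085, 0.001]
force: [-0.3, -0.3, -0.6]
opening: 0.0001
```

```bash
python3 - <<'E'
from h import *
s=robot.read_state();print(s["t"],F(s["tool_pos"]),s["q"],s["force"],s["opening"])
print(to(W(-.128,-.014,.084)))
im=robot.read_camera("wrist");cv2.imwrite("pics/w1.png",im[:,:,::-1])
im=robot.read_camera("top");cv2.imwrite("pics/t1.png",im[:,:,::-1])
E
```

```text
2.8167 [-0.12780139 -0.01336783  0.21979439] [-4.67101857e-02 -1.04910905e-01  1.74892833e+00  2.33577549e-06
  1.49805191e+00  7.24685686e-02] [-0.25693139 -0.25049925 -0.5543343 ] 7.896520995564945e-05
(array([-6.000e-02, -1.000e-02,  1.358e+01]), np.float64(83.17155104852488))
```

View pics/w1.png

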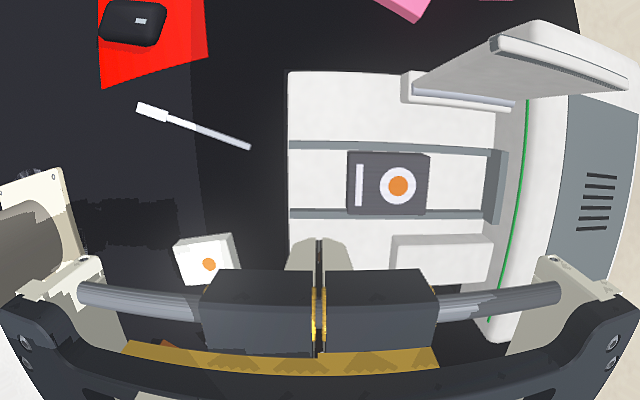

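View pics/t1.png

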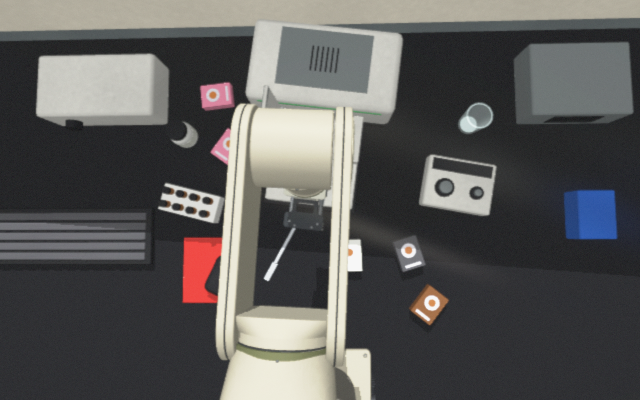

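The wrist view shows the dark cassette in the channel at (388,183) and the closed fingertips at (318,245), above the channel behind it. I'll lower partway, then check clearance to the lid.

Request:
{"fn": "carry_out", "kwargs": {"commands": [[[0,0,2.5,0],[0,0,2.5,0],[0,0,2.5,0],[0,0,1,0],[0,0,0,0]]]}}

```text
t: 3.33
tool_pos: [0.5083, 0.0275, 0.1319]
orientation: [-2.349, -2.08, 0.006]
force: [-0.1, -0.1, 1.0]
opening: 0.0002
```

```bash
python3 - <<'E'
from h import *
s=robot.read_state();print(s["t"],F(s["tool_pos"]))
print(to(W(-.128,-.014,.084)))
im=robot.read_camera("side");cv2.imwrite("pics/s2.png",cv2.resize(im[60:280,200:480,::-1],None,fx=2.7,fy=2.7))
im=robot.read_camera("wrist");cv2.imwrite("pics/w2.png",im[:,:,::-1])
E
```

```text
3.3333 [-0.12989175 -0.01355949  0.13193458]
(array([-0.04,  0.22,  4.79]), np.float64(83.05411603856896))
```

View pics/s2.png

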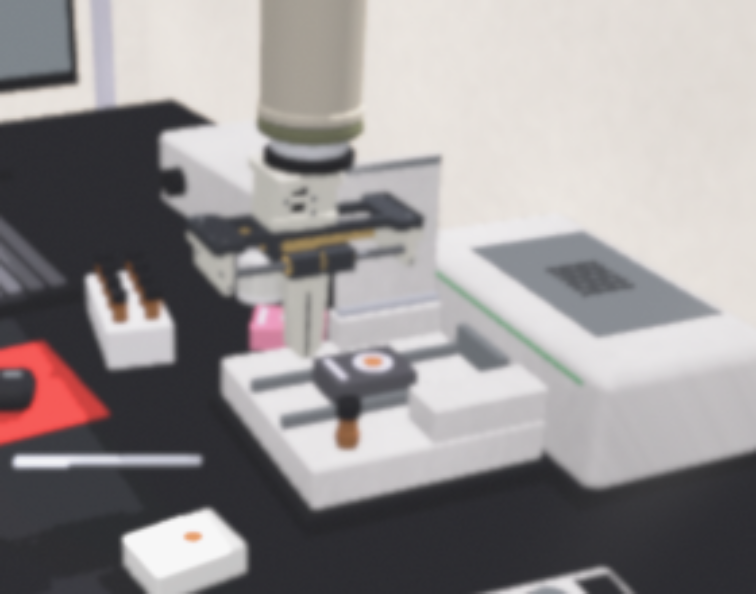

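View pics/w2.png

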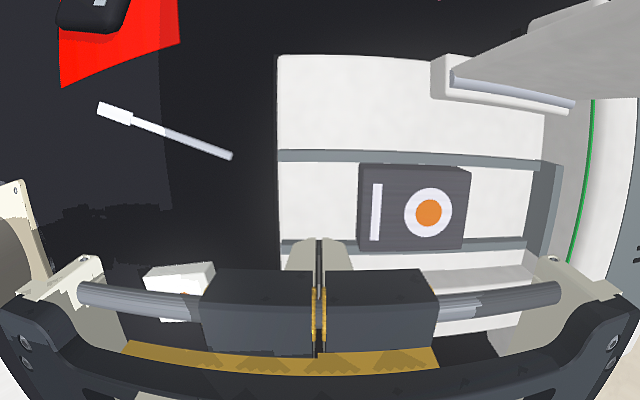

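Clearance is fine: the fingers are over the channel and the gripper body is well away from the lid. Next I'll lower fully and push.

Request:
{"fn": "carry_out", "kwargs": {"commands": [[[0,0,1.6,0],[0,0,1.6,0],[0,0,1.3,0],[0,0,0.3,0],[0,0,0,0],[0,0,0,0]]]}}

```text
t: 3.93
tool_pos: [0.5117, 0.0273, 0.0888]
orientation: [2.352, 2.08, 0.002]
force: [-0.1, -0.6, 0.1]
opening: 0.0005
```

Request:
{"fn": "carry_out", "kwargs": {"commands": [[[0,0.4,0,0],[0,0.4,0,0],[0,0.4,0,0],[0,0.4,0,0],[0,0.4,0,0],[0,0.4,0,0],[0,0.4,0,0],[0,0.4,0,0],[0,0.4,0,0],[0,0.4,0,0],[0,0.4,0,0],[0,0.4,0,0],[0,0.4,0,0],[0,0.4,0,0],[0,0.4,0,0],[0,0.4,0,0],[0,0.4,0,0],[0,0.4,0,0],[0,0.4,0,0],[0,0,0,0]]]}}

```text
t: 5.6
tool_pos: [0.587, 0.0179, 0.0871]
orientation: [2.353, 2.08, 0.001]
force: [0.0, 0.5, 0.2]
opening: 0.0006
```

```bash
python3 - <<'E'
from h import *
s=robot.read_state();print(s["t"],F(s["tool_pos"]),s["force"])
im=robot.read_camera("side");cv2.imwrite("pics/s3.png",cv2.resize(im[60:280,200:480,::-1],None,fx=2.7,fy=2.7))
E
```

```text
5.6 [-0.05062127 -0.01344829  0.08706217] [0.04959549 0.53276492 0.19857479]
```

View pics/s3.png

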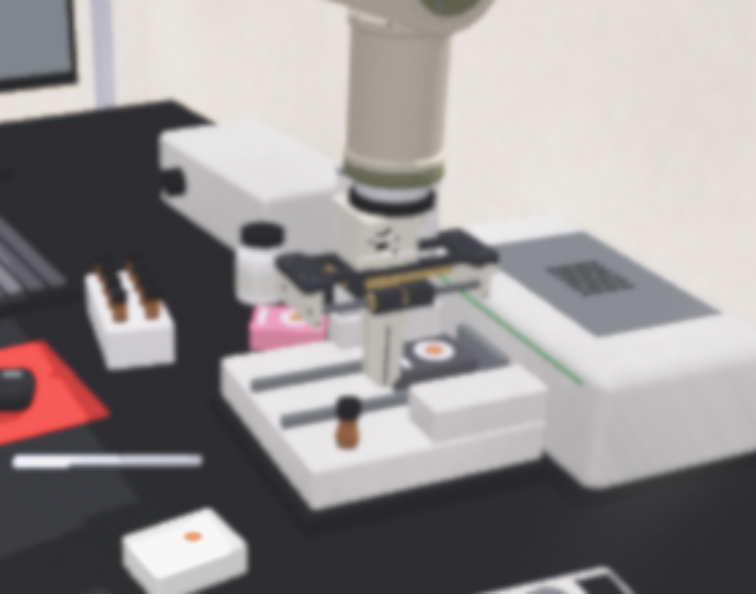

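The cassette has moved with the finger at about (430,355) and is still short of the stop. I'll continue gently.

Request:
{"fn": "carry_out", "kwargs": {"commands": [[[0,0.2,0,0],[0,0.2,0,0],[0,0.2,0,0],[0,0.2,0,0],[0,0.2,0,0],[0,0.1,0,0],[0,0.1,0,0],[0,0.1,0,0],[0,0,0,0]]]}}

```text
t: 6.4
tool_pos: [0.5991, 0.0164, 0.087]
orientation: [2.354, 2.081, 0.0]
force: [-0.2, -0.8, -0.6]
opening: 0.0002
```

Request:
{"fn": "carry_out", "kwargs": {"commands": [[[0,0.1,0,0],[0,0.1,0,0],[0,0,0,0]]]}}

```text
t: 6.65
tool_pos: [0.6011, 0.0162, 0.0871]
orientation: [2.354, 2.081, 0.0]
force: [-1.0, -0.4, -0.3]
opening: 0.0006
```

```bash
python3 - <<'E'
from h import *
s=robot.read_state();print(s["t"],F(s["tool_pos"]),s["force"])
E
```

```text
6.65 [-0.03641848 -0.01346059  0.08709503] [-0.9722211  -0.44176313 -0.28015675]
```

Request:
{"fn": "carry_out", "kwargs": {"commands": [[[0,0.15,0,0],[0,0.15,0,0],[0,0,0,0]]]}}

```text
t: 6.9
tool_pos: [0.6022, 0.0161, 0.087]
orientation: [-2.351, -2.079, 0.005]
force: [-11.5, 0.4, 7.7]
opening: 0.0006
```

Request:
{"fn": "carry_out", "kwargs": {"commands": [[[0,0.1,0,0],[0,0.1,0,0],[0,0,0,0]]]}}

```text
t: 7.15
tool_pos: [0.6024, 0.0161, 0.087]
orientation: [-2.349, -2.077, 0.009]
force: [-21.4, 1.6, 17.1]
opening: 0.0005
```

```bash
python3 - <<'E'
from h import *
s=robot.read_state();print(s["t"],F(s["tool_pos"]),s["force"])
im=robot.read_camera("wrist");cv2.imwrite("pics/w4.png",im[:,:,::-1])
E
```

```text
7.15 [-0.0351356  -0.01339272  0.08697103] [-21.3973311    1.6097276   17.14463557]
```

View pics/w4.png

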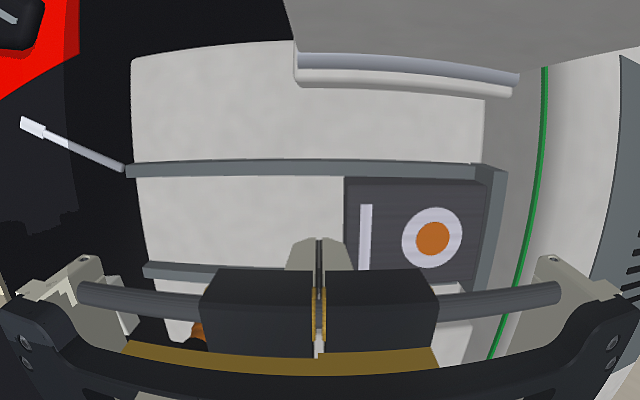

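The wrist force rises to 21 N and the finger has stalled at ftir x −35 mm, so the cassette is against the stop; the picture shows its far edge touching the stop at (485,240). Next I'll back off, rise above the lid, and go round to the outside.

Request:
{"fn": "carry_out", "kwargs": {"commands": [[[0,-1,0,0],[0,-2,0,0],[0,-2,0,0],[0,-1,-1,0],[0,0,-3,0],[0,0,-4,0],[0,0,-4,0],[0,0,-4,0],[0,0,-4,0],[0,0,-4,0],[0,0,-3,0],[0,0,-2,0],[0,0,0,0]]]}}

```text
t: 8.28
tool_pos: [0.5482, 0.0229, 0.3838]
orientation: [2.348, 2.076, 0.012]
force: [1.0, 0.3, -0.0]
opening: 0.0005
```

```bash
python3 - <<'E'
from h import *
s=robot.read_state();print(s["t"],F(s["tool_pos"]),s["force"])
print(to(W(.010,.155,.36)))
im=robot.read_camera("wrist");cv2.imwrite("pics/w5.png",im[:,:,::-1])
E
```

```text
8.2833 [-0.08975833 -0.01325432  0.38382179] [ 0.99323769  0.32706173 -0.00419658]
(array([16.83,  9.94,  2.5 ]), np.float64(82.9543564517509))
```

View pics/w5.png

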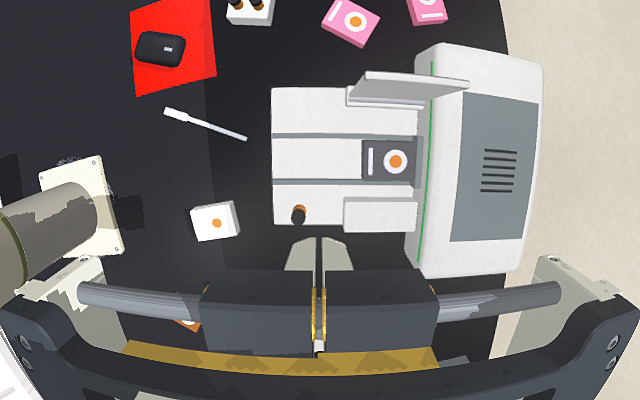

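The cassette lies against the stop at about (390,160), and the vial at (298,213) is undisturbed. Next I'll move outside the lid.

Request:
{"fn": "carry_out", "kwargs": {"commands": [[[2.4,1.42,0,0],[2.4,1.42,0,0],[2.4,1.42,0,0],[2.4,1.42,0,0],[2.4,1.42,0,0],[2.4,1.42,0,0],[2.4,1.42,0,0],[0,0,0,0],[0,0,3,0],[0,0,3,0],[0,0,3,0],[0,0,3,0],[0,0,0,0]]]}}

```text
t: 9.42
tool_pos: [0.6615, 0.1765, 0.2465]
orientation: [-2.348, -2.076, 0.019]
force: [-0.4, -0.9, -2.3]
opening: 0.0004
```

```bash
python3 - <<'E'
from h import *
s=robot.read_state();print(s["t"],F(s["tool_pos"]),s["force"])
print(to(W(.010,.155,.205)))
im=robot.read_camera("side");cv2.imwrite("pics/s6.png",cv2.resize(im[60:280,200:480,::-1],None,fx=2.7,fy=2.7))
E
```

```text
9.4167 [0.00396101 0.15297832 0.24653758] [-0.42428884 -0.87884454 -2.32921547]
(array([0.22, 0.66, 4.14]), np.float64(82.94808033011915))
```

View pics/s6.png

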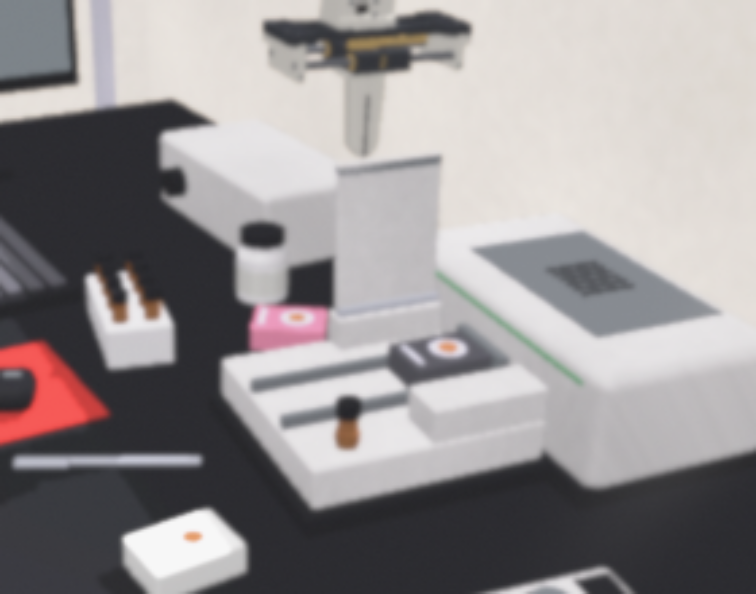

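The finger is outside the lid (lid top edge at about (390,163)) and the cassette is home in the side view too. Next I'll descend and push the lid over.

Request:
{"fn": "carry_out", "kwargs": {"commands": [[[0,0.3,1.6,0],[0,0.3,1.7,0],[0,0,0,0],[-0.8,0,0,0],[-0.8,0,0,0],[-0.8,0,0,0],[-0.8,0,0,0],[-0.8,0,0,0],[-0.8,0,0,0],[-0.8,0,0,0],[-0.8,0,0.05,0],[-0.8,0,0.1,0],[0,0,0,0]]]}}

```text
t: 10.55
tool_pos: [0.6625, 0.1034, 0.2223]
orientation: [2.355, 2.079, -0.001]
force: [0.1, -0.6, -0.0]
opening: 0.0006
```

```bash
python3 - <<'E'
from h import *
s=robot.read_state();print(s["t"],F(s["tool_pos"]),s["force"])
im=robot.read_camera("side");cv2.imwrite("pics/s7.png",cv2.resize(im[60:280,200:480,::-1],None,fx=2.7,fy=2.7))
E
```

```text
10.55 [0.01393025 0.08055966 0.22234417] [ 0.12589435 -0.61450632 -0.03486355]
```

View pics/s7.png

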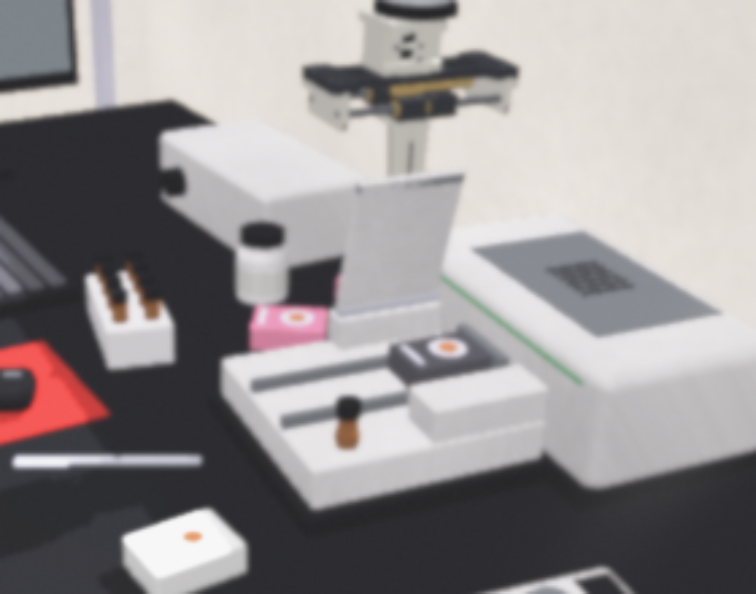

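The lid is following and is tilted inward. I'll continue along the arc.

Request:
{"fn": "carry_out", "kwargs": {"commands": [[[-0.8,0,0.25,0],[-0.8,0,0.25,0],[-0.8,0,0.25,0],[-0.8,0,0.25,0],[-0.65,0,0.42,0],[-0.65,0,0.42,0],[-0.65,0,0.42,0],[-0.65,0,0.42,0],[-0.5,0,0.57,0],[-0.5,0,0.57,0],[-0.5,0,0.57,0],[-0.5,0,0.57,0],[0,0,0,0]]]}}

```text
t: 11.68
tool_pos: [0.6523, 0.0268, 0.1709]
orientation: [-2.354, -2.079, 0.003]
force: [-0.5, -0.3, -0.5]
opening: 0.0006
```

```bash
python3 - <<'E'
from h import *
s=robot.read_state();print(s["t"],F(s["tool_pos"]),s["force"])
im=robot.read_camera("side");cv2.imwrite("pics/s8.png",cv2.resize(im[60:280,200:480,::-1],None,fx=2.7,fy=2.7))
E
```

```text
11.6833 [0.01306451 0.00332922 0.17090685] [-0.49278396 -0.32412276 -0.51962107]
```

View pics/s8.png

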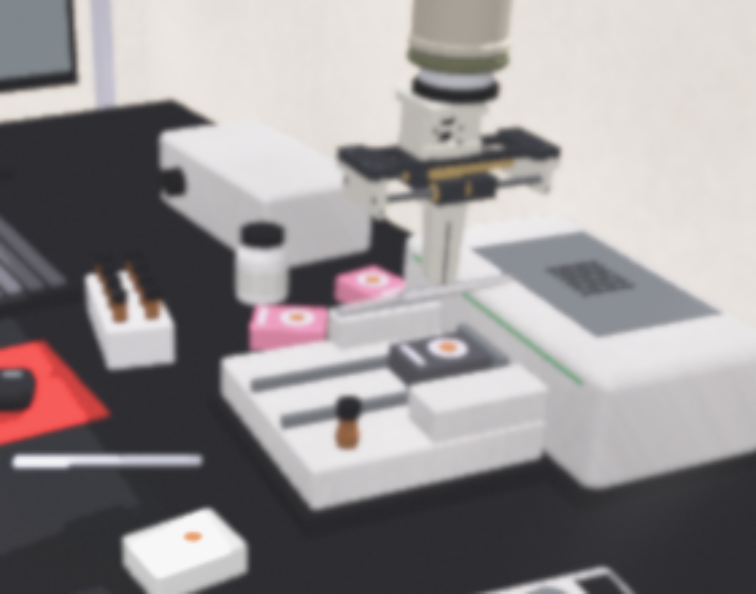

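The lid is at about 30–40°. I'll continue down to shut.

Request:
{"fn": "carry_out", "kwargs": {"commands": [[[-0.34,0,0.6,0],[-0.34,0,0.6,0],[-0.34,0,0.65,0],[-0.34,0,0.65,0],[-0.2,0,0.65,0],[-0.2,0,0.65,0],[-0.1,0,0.65,0],[-0.1,0,0.5,0],[0,0,0.3,0],[0,0,0,0]]]}}

```text
t: 12.57
tool_pos: [0.6501, 0.0084, 0.1192]
orientation: [-2.353, -2.08, 0.002]
force: [-0.1, -0.4, 0.8]
opening: 0.0003
```

Request:
{"fn": "carry_out", "kwargs": {"commands": [[[0,0,0.15,0],[0,0,0.15,0],[0,0,0,0]]]}}

```text
t: 12.82
tool_pos: [0.6508, 0.0085, 0.1175]
orientation: [2.353, 2.081, 0.0]
force: [-0.1, 0.1, -0.4]
opening: 0.0007
```

```bash
python3 - <<'E'
from h import *
s=robot.read_state();print(s["t"],F(s["tool_pos"]),s["force"])
E
```

```text
12.8167 [ 0.01385914 -0.01500457  0.11747073] [-0.12511651  0.05125267 -0.40229368]
```

Request:
{"fn": "carry_out", "kwargs": {"commands": [[[0,0,0.15,0],[0,0,0.15,0],[0,0,0,0]]]}}

```text
t: 13.07
tool_pos: [0.6511, 0.0085, 0.1162]
orientation: [2.353, 2.08, 0.001]
force: [-4.3, 0.5, 9.7]
opening: 0.0004
```

Request:
{"fn": "carry_out", "kwargs": {"commands": [[[0,0,0.15,0],[0,0,0,0]]]}}

```text
t: 13.23
tool_pos: [0.6512, 0.0085, 0.1161]
orientation: [2.353, 2.08, 0.001]
force: [-10.4, 0.3, 19.2]
opening: 0.0006
```

```bash
python3 - <<'E'
from h import *
s=robot.read_state();print(s["t"],F(s["tool_pos"]),s["force"])
E
```

```text
13.2333 [ 0.01419654 -0.01501367  0.11614917] [-10.44983512   0.30933516  19.17757738]
```

A firm 19 N stop came at tip height 102 mm, which is the height of the lid top when shut. I'll lift and check.

Request:
{"fn": "carry_out", "kwargs": {"commands": [[[0,0,-1,0],[0,0,-2.5,0],[0,0,-3,0],[0,0,-3,0],[0,0,-3,0],[0,0,0,0]]]}}

```text
t: 13.73
tool_pos: [0.654, 0.0083, 0.2467]
orientation: [2.347, 2.075, 0.013]
force: [1.3, 0.5, 0.9]
opening: 0.0003
```

```bash
python3 - <<'E'
from h import *
s=robot.read_state();print(s["t"],F(s["tool_pos"]),s["force"])
print(to([.5205,-.2955,.22]))
im=robot.read_camera("side");cv2.imwrite("pics/s9.png",cv2.resize(im[60:280,200:480,::-1],None,fx=2.7,fy=2.7))
E
```

```text
13.7333 [ 0.01698745 -0.01482124  0.2466873 ] [1.3417127  0.45948979 0.86444585]
(array([-31.79,  -9.55,   2.54]), np.float64(82.9595120640196))
```

View pics/s9.png

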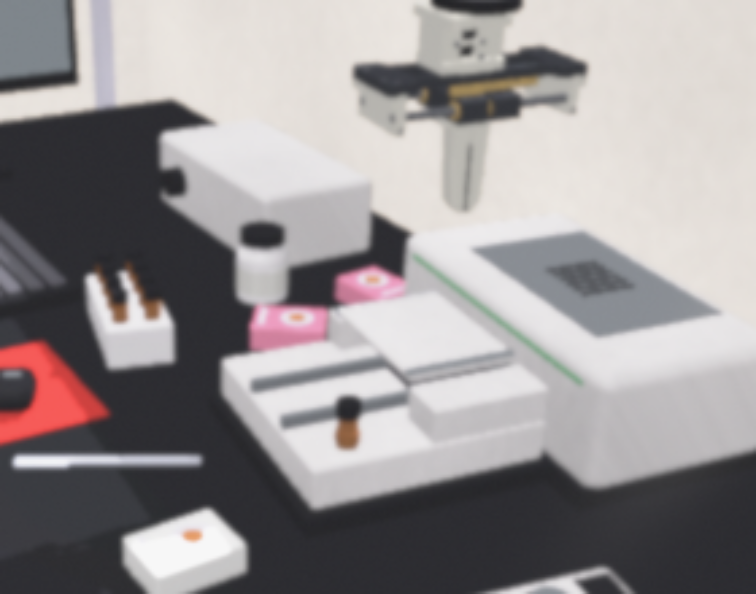

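The lid lies level in the view, with its free edge at about (460,365). Next is the key: the larger one, at top-view (445,187) and side-view (404,284), as enlarged earlier.

Request:
{"fn": "carry_out", "kwargs": {"commands": [[[-3.18,-0.95,0,0],[-3.18,-0.95,0,0],[-3.18,-0.95,0,0],[-3.18,-0.95,0,0],[-3.18,-0.95,0,0],[-3.18,-0.95,0,0],[-3.18,-0.95,0,0],[-3.18,-0.95,0,0],[-3.18,-0.95,0,0],[-3.18,-0.95,0,0],[0,0,2,0],[0,0,3,0],[0,0,3,0],[0,0,0,0],[0,0,0,0]]]}}

```text
t: 15.03
tool_pos: [0.5156, -0.2943, 0.1553]
orientation: [-2.349, -2.077, 0.002]
force: [0.2, 0.2, 0.1]
opening: 0.0005
```

```bash
python3 - <<'E'
from h import *
s=robot.read_state();print(s["t"],s["tool_pos"],s["force"])
print(to([.5205,-.2955,.08]))
for n in("wrist","side"):
    im=robot.read_camera(n);cv2.imwrite(f"pics/{n}10.png",im[:,:,::-1])
E
```

```text
15.0333 [ 0.51563315 -0.29429809  0.15527481] [0.21020517 0.18626476 0.14262551]
(array([-0.08,  0.54,  7.52]), np.float64(82.95168555564828))
```

View pics/wrist10.png

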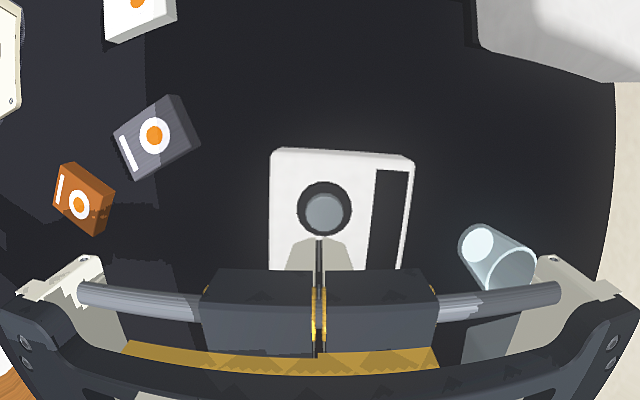

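View pics/side10.png

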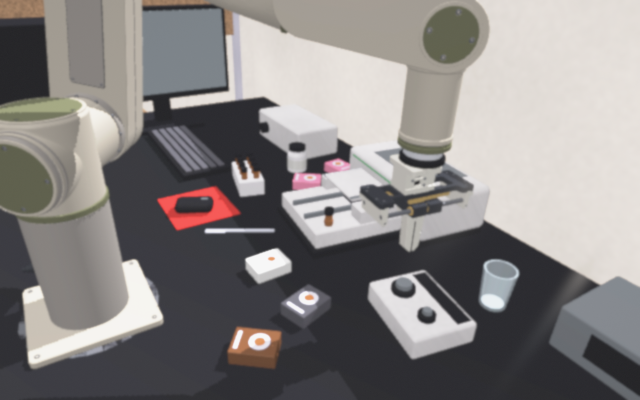

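```bash
python3 - <<'E'
from h import *
p=robot.camera_params("wrist");K=p["mtx"]
for uv in[(324,212),(319,250)]:
    d=np.array([uv[0]-K[0,2],uv[1]-K[1,2]]);r=np.hypot(*d);th=r/K[0,0]
    v=p["R"].T@np.array([*(np.sin(th)*d/max(r,1e-9)),np.cos(th)]);o=-p["R"].T@p["t"]
    print(uv,[ (o+v*(z-o[2])/v[2]).round(4) for z in(.055,.061,.065)])
E
```

```text
(324, 212) [array([ 0.5228, -0.3011,  0.055 ]), array([ 0.5229, -0.2992,  0.061 ]), array([ 0.523 , -0.2979,  0.065 ])]
(319, 250) [array([ 0.514 , -0.3366,  0.055 ]), array([ 0.5144, -0.3339,  0.061 ]), array([ 0.5146, -0.3321,  0.065 ])]
```

Request:
{"fn": "carry_out", "kwargs": {"commands": [[[-0.22,0.63,1,0],[0,0,2,0],[0,0,2,0],[0,0,1.5,0],[0,0,0,0],[0,0,0,0]]]}}

```text
t: 15.63
tool_pos: [0.5241, -0.2987, 0.0944]
orientation: [2.353, 2.08, 0.0]
force: [-0.9, 0.1, 0.3]
opening: 0.0007
```

```bash
python3 - <<'E'
from h import *
s=robot.read_state();print(s["t"],s["tool_pos"],s["force"])
im=robot.read_camera("side");cv2.imwrite("pics/s11.png",cv2.resize(im[220:370,340:500,::-1],None,fx=4,fy=4))
E
```

```text
15.6333 [ 0.52409233 -0.29865478  0.09440259] [-0.9458345   0.12924265  0.29423579]
```

View pics/s11.png

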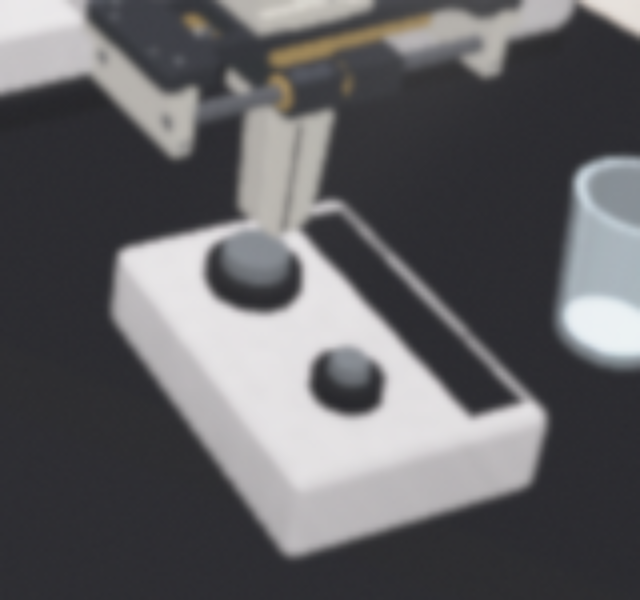

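Request:
{"fn": "carry_out", "kwargs": {"commands": [[[0.1,-0.2,0.6,0],[0,0,0.6,0],[0,0,0.4,0],[0,0,0,0],[0,0,0,0]]]}}

```text
t: 16.1
tool_pos: [0.5219, -0.2974, 0.0774]
orientation: [2.353, 2.08, 0.0]
force: [0.0, 0.1, 3.1]
opening: 0.0007
```

Request:
{"fn": "carry_out", "kwargs": {"commands": [[[0,0,0.2,0],[0,0,0.2,0],[0,0,0,0],[0,0,0,0]]]}}

```text
t: 16.43
tool_pos: [0.522, -0.2975, 0.0751]
orientation: [2.353, 2.08, 0.0]
force: [-5.2, 4.1, 15.5]
opening: 0.0004
```

Request:
{"fn": "carry_out", "kwargs": {"commands": [[[0,0,0.2,0],[0,0,0,0],[0,0,0,0]]]}}

```text
t: 16.68
tool_pos: [0.5221, -0.2976, 0.0748]
orientation: [2.353, 2.08, 0.0]
force: [-11.9, 7.3, 30.4]
opening: 0.0007
```

```bash
python3 - <<'E'
from h import *
s=robot.read_state();print(s["t"],s["tool_pos"],s["force"])
im=robot.read_camera("side");cv2.imwrite("pics/s12.png",cv2.resize(im[220:370,340:500,::-1],None,fx=4,fy=4))
E
```

```text
16.6833 [ 0.52210845 -0.29760996  0.0747689 ] [-11.88946373   7.26513899  30.36059998]
```

View pics/s12.png

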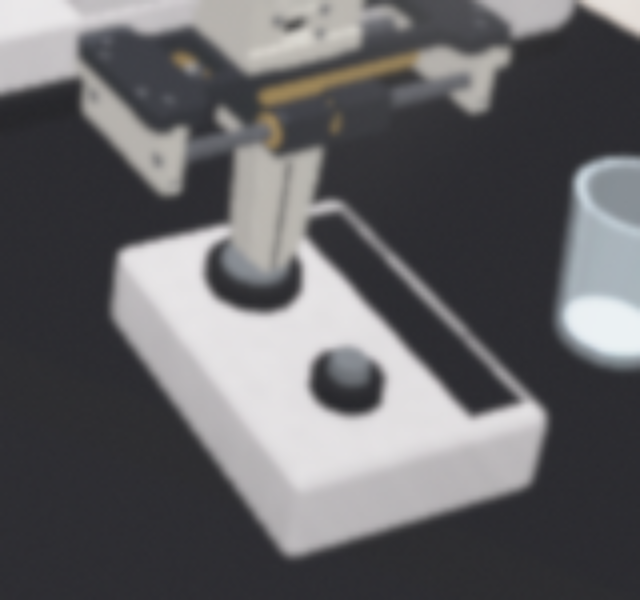

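```bash
python3 - <<'E'
from h import *
a=cv2.imread("pics/s11.png")[210:330,180:330];b=cv2.imread("pics/s12.png")[210:330,180:330]
cv2.imwrite("pics/cmp.png",cv2.resize(np.hstack([a,b]),None,fx=2.6,fy=2.6))
for n,z in(("up.067",.067),("up.061",.061),("dn.055",.055)):print(n,(proj("side",(.5215,-.297,z))-[340,220])*4, (proj("top",(.5215,-.297,z))-[410,145])*6)
E
```

```text
up.067 [259.87964346 244.70202402] [217.81329182 244.67445757]
up.061 [258.36135689 254.73407314] [213.5751637  246.24151554]
dn.055 [256.85295773 264.7007913 ] [209.38917658 247.78929425]
```

View pics/cmp.png

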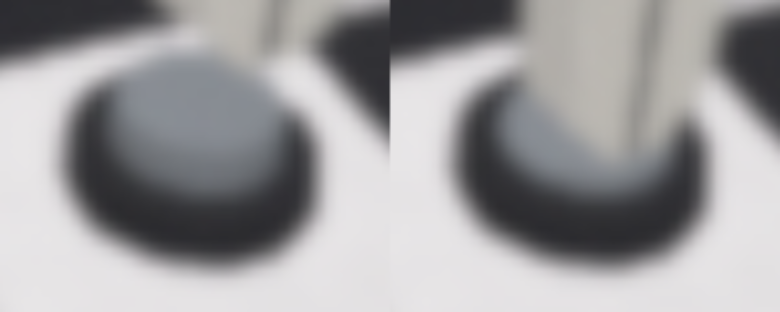

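The key top sank from z≈67 mm (seen at crop row 246, up) to 61 mm, where it went rigid at 30 N; that is the full 6 mm travel. The closed fingers are 35 mm long, slightly more than the 32 mm key, so they might have met the housing ring. To be sure, I'll press again with one finger only.

Request:
{"fn": "carry_out", "kwargs": {"commands": [[[0,0,-0.6,0],[0,0,-1.5,0],[0,0,-1.5,0],[0,0,0,0]]]}}

```text
t: 17.07
tool_pos: [0.5229, -0.2982, 0.1099]
orientation: [2.351, 2.078, 0.001]
force: [0.6, 0.3, 1.1]
opening: 0.0003
```

Request:
{"fn": "carry_out", "kwargs": {"commands": [[[0,-1.7,0,0],[0,-1.7,0,0],[0,0,0,0],[0,0,0,0],[0,0,0,0],[0,0,0,0]]], "claw": 5}}

```text
t: 17.57
tool_pos: [0.4884, -0.2931, 0.1067]
orientation: [2.354, 2.081, 0.0]
force: [-0.6, 0.1, 0.0]
opening: 0.0355
```

```bash
python3 - <<'E'
from h import *
s=robot.read_state();print(s["t"],s["tool_pos"],s["force"],s["opening"])
im=robot.read_camera("side");cv2.imwrite("pics/s13.png",cv2.resize(im[220:370,340:500,::-1],None,fx=4,fy=4))
im=robot.read_camera("wrist");cv2.imwrite("pics/w13.png",im[:,:,::-1])
E
```

```text
17.5667 [ 0.4883534  -0.29313785  0.10671589] [-0.63144637  0.09109108  0.02027766] 0.03550849113082933
```

View pics/s13.png

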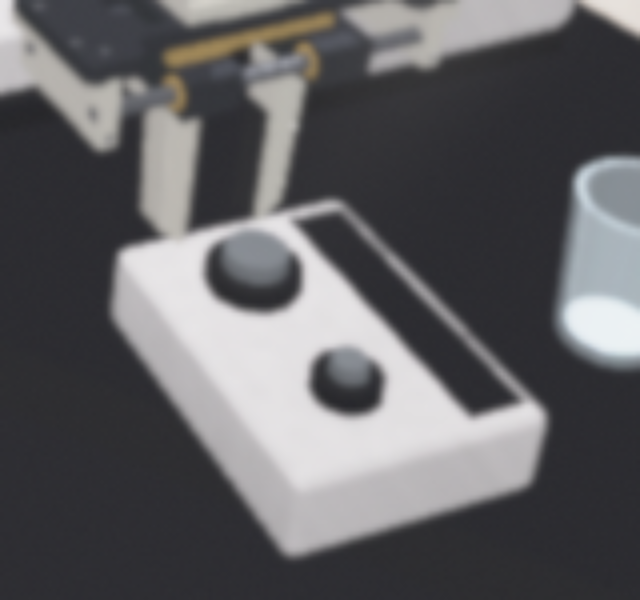

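View pics/w13.png

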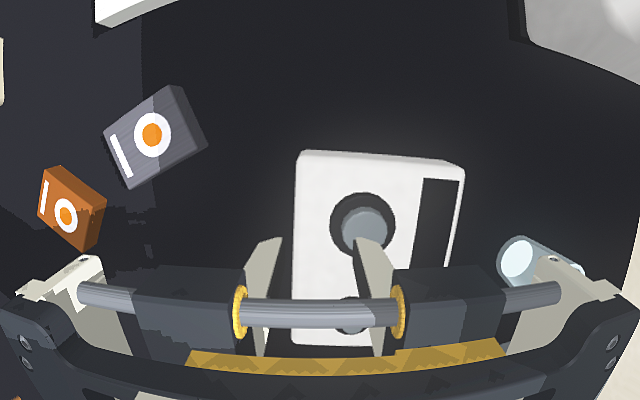

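Request:
{"fn": "carry_out", "kwargs": {"commands": [[[0,0.2,0.8,0],[0,0,0.8,0],[0,0,0.4,0],[0,0,0,0],[0,0,0,0]]]}}

```text
t: 18.08
tool_pos: [0.4893, -0.2929, 0.086]
orientation: [-2.353, -2.08, 0.001]
force: [-0.2, 0.7, -0.1]
opening: 0.0499
```

Request:
{"fn": "carry_out", "kwargs": {"commands": [[[0,0,0.4,0],[0,0,0.4,0],[0,0,0.3,0],[0,0,0,0],[0,0,0,0]]]}}

```text
t: 18.5
tool_pos: [0.4902, -0.2936, 0.0764]
orientation: [2.353, 2.08, 0.0]
force: [0.7, -0.6, 2.7]
opening: 0.05
```

Request:
{"fn": "carry_out", "kwargs": {"commands": [[[0,0,0.2,0],[0,0,0,0],[0,0,0,0]]]}}

```text
t: 18.75
tool_pos: [0.4903, -0.2937, 0.0751]
orientation: [2.353, 2.08, 0.0]
force: [-2.3, 0.6, 9.2]
opening: 0.0502
```

```bash
python3 - <<'E'
from h import *
s=robot.read_state();print(s["t"],s["tool_pos"],s["force"],s["opening"])
im=robot.read_camera("side");cv2.imwrite("pics/s14.png",cv2.resize(im[220:370,340:500,::-1],None,fx=4,fy=4))
E
```

```text
18.75 [ 0.49029245 -0.29366793  0.07511847] [-2.33479536  0.5680471   9.23855798] 0.05018417684721052
```

View pics/s14.png

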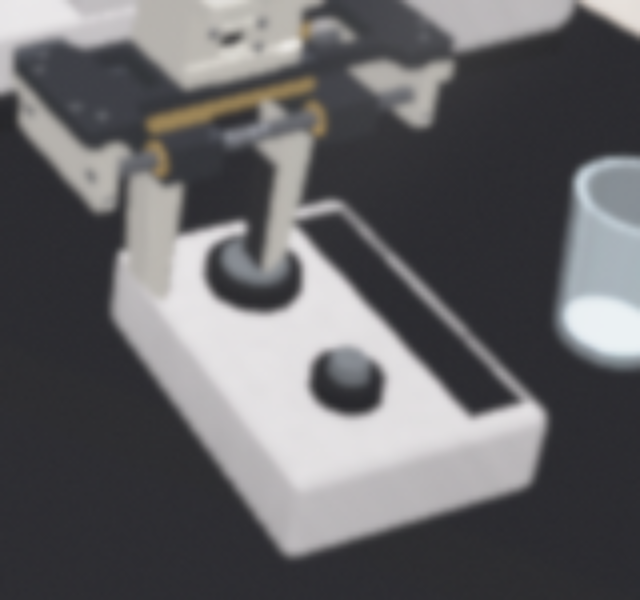

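With one finger wholly on the key, the firm bottom came at the same height (TCP 75.1 mm), so the key went right down. I'll lift clear and do a last check.

Request:
{"fn": "carry_out", "kwargs": {"commands": [[[0,0,-0.6,0],[0,0,-2,0],[0,0,-3,0],[0,0,-3.5,0],[0,0,-3.5,0],[-3,0,-2,0],[-3,0,0,0],[-3,0,0,0],[-3,0,0,0],[0,0,0,0],[0,0,0,0]]]}}

```text
t: 19.72
tool_pos: [0.4741, -0.4132, 0.219]
orientation: [-2.355, -2.077, 0.0]
force: [0.5, 1.3, -0.9]
opening: 0.05
```

```bash
python3 - <<'E'
from h import *
s=robot.read_state();print(s["t"],s["tool_pos"],s["force"])
for n in("top","side"):
    im=robot.read_camera(n);cv2.imwrite(f"pics/{n}15.png",im[:,:,::-1])
E
```

```text
19.7167 [ 0.47407592 -0.41323175  0.21901578] [ 0.51603143  1.33578508 -0.8745812 ]
```

View pics/top15.png

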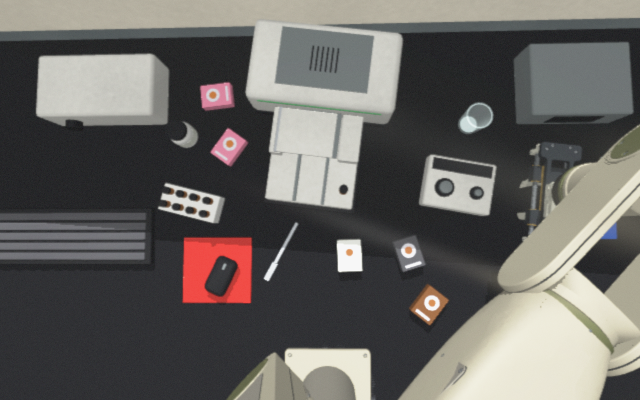

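View pics/side15.png

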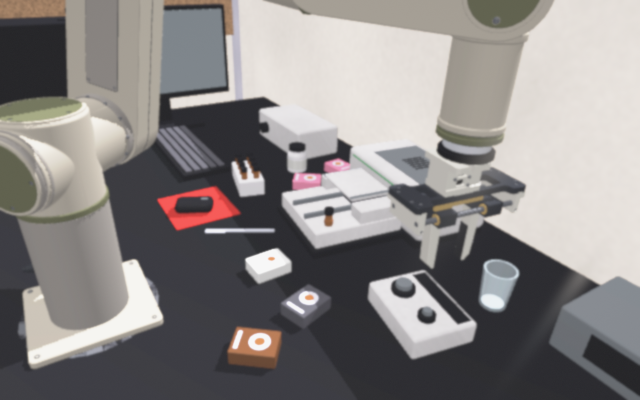

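The top view shows the lid level over the channel at (305,133). The vial, spare, beaker, jar, mouse and spatula are at their original pixels, and the arm is clear.

```bash
python3 -c "
from plant import robot
print(robot.close_job())"
```

```text
the job is handed in; nothing more can be done
None
```

I did the job in the order asked and handed it in at about 20 s of the 61 s allowed.

- **Cassette:** I slid it along the channel with the closed fingertips until it stalled against the stop at 21 N. The wrist and side pictures both showed it touching the stop.
- **Lid:** I pushed it over from the outside. It came to a firm stop at 19 N with its top at 102 mm, the height for fully shut. It was lying level in the final pictures.
- **Larger key:** I pressed it after the lid was shut. It went down until it stopped firmly, with up to 30 N at the wrist.
    - **Second press:** The closed fingers could have caught the key's housing, so I pressed again with one finger. It stopped at the same height, which confirms the key reached the bottom.
    - **Disagreement:** My first estimate of the key's resting height was 61 mm. The contact force and a later picture put it near 67 mm, which matches a 6 mm travel ending at 61 mm.

The smaller key was not touched. In the final top and side pictures the loose items appeared where they started, by eye, and the arm was clear of everything.

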